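# Bolt the proving box shut past its spring safety catch

## Task

Lock the lid of the proving box: press the long spring safety catch bar down with one fingertip and keep it down, while the other fingertip pushes the bolt by its upright tab all the way home to its stop in the keeper. Then let go so that the catch springs up again and locks the bolt. Only touch and push; do not pick up, lift or shove the tins, jar, whisk or scraper.

Things in the scene. Friction and masses are not known exactly. Their poses are not given: they have to be found in the camera images.
- proving_box: Fixed plywood box with a white lid, 220 (x) x 320 (y) x 90 mm tall, turned up to 0.4 rad. Origin: centre of its underside, z up. Bolt and catch sit on its top face. The bolt slides toward box +y, from the lid into a keeper on the fixed end rail (y over 90 mm). Guides round the rod (box x = -30; y = -100, +40, +76 mm) stand 16 mm above the box top.
- keeper (a point): Centre of the keeper's foot, on the box top: steel tunnel on the end rail, 30 mm long (y), 28 mm wide, 19 mm tall, at box x = -30, y = +115 mm. The bolt's rod enters it.
- bolt_tab (a point): Top centre of the bolt's upright steel tab; moves with it, axes as the box's. Tab 30 mm wide (x), 14 mm thick (y), from 20 to 45 mm above the box top, on a 10 mm rod along y (its upper side 13 mm above the box top); three small teeth on the rod's +x side reach 16 mm. Tab at box x = -30, y = -50 mm drawn back, +4 mm home. Push its face that looks to box -y.
- catch_bar (a point): Centre of the upper face of the catch: a flat aluminium press bar 26 mm wide (x), 126 mm long (y), beside and parallel to the bolt, centre line 45 mm to its box +x side; centre at box x = +15, y = -40 mm, so it flanks the tab's whole path. Upper face 32 mm above the box top at rest, 20 mm fully pressed. Moves with the bar, axes as the box's.
- bolt (a joint): Bolt position in m along box +y: 0 drawn back, 0.054 home at its stop. Starts at 0 to 0.006. With the catch up, a tongue between the bolt's teeth leaves it 8 mm of play (0-0.008, 0.016-0.024, 0.032-0.040 or, when home, 0.048-0.054). About 1.5 N of friction; it stays where left.
- catch (a joint): How far the catch bar is pressed down, in m: 0 up (at rest), 0.012 fully down. A spring pushes it up with 3 N at the top and 8 N at the bottom. The bolt is free only while it is down at least 7 mm (press 9 mm or more to be sure).
- loaf_tins: Bystander: two nested aluminium loaf tins, 208 (x) x 108 (y) x 84 mm tall together, standing loose beside the box; origin at the centre of the underside.
- jar: Bystander: glass storage jar with a swing clamp lid, 96 mm across (112 mm over its wires), 144 mm tall, standing loose beside the box; origin at the centre of the underside.
- dough_whisk: Bystander: stainless dough whisk lying flat and loose, 312 mm long along its x (handle to -x, 20 mm thick; flat wire loop 72 mm wide to +x); origin on the underside near the middle.
- scraper: Bystander: orange plastic dough scraper, 50 (x) x 115 (y) x 7 mm, lying flat and loose on the box lid on the far (+x) side of the catch bar; origin at the centre of the underside.

How it is judged:
On the way, in this order (a step that is already met when the one before it is completed fails the run):
1. the catch is pressed down while the bolt is still drawn back (value of joint catch above 0.006 m and value of joint bolt below 0.02 m), for 0.1 s.
2. the bolt is pushed home with the catch held down (value of joint catch above 0.006 m and value of joint bolt above 0.048 m), for 0.1 s.
At the end, for the whole second after the job is handed in: The bolt is home in the keeper (within 7 mm of its stop, where the catch locks it), the catch has sprung up (pressed less than 2 mm), the bolt and all loose things are at rest (value of joint bolt above 0.047 m and value of joint catch below 0.002 m and velocity of joint bolt between -0.01 and 0.01 m/s and linear speed of each of loaf_tins, jar, dough_whisk, scraper below 0.02 m/s); the robot touches nothing.
It fails at once if the catch was let up with the bolt part-way (or the bolt was forced past the raised catch) (value of joint bolt between 0.012 and 0.044 m and value of joint catch below 0.004 m).
It fails at once if the loaf tins were lifted, carried or shoved (more than 20 mm) (distance of loaf_tins from where it was at the start of the episode above 0.02 m).
It fails at once if the glass jar was lifted, carried or shoved (more than 20 mm) (distance of jar from where it was at the start of the episode above 0.02 m).
It fails at once if the dough whisk was lifted, carried or shoved (more than 20 mm) (distance of dough_whisk from where it was at the start of the episode above 0.02 m).
It fails at once if the scraper was lifted, carried or shoved (more than 20 mm) (distance of scraper from where it was at the start of the episode above 0.02 m).
It also fails if it takes over 43 s, if anything falls off the work surface, if the arm or the gripper's body presses on something with over 40 N, if the wrist force passes 120 N, or if a joint passes its speed limit or range.

## Robot

A 7-joint arm with a two-finger parallel gripper is mounted at the origin on the work surface. World frame = base frame: x ahead of the robot, y to its left, z up, the work surface at z = 0. Lengths are in m, angles in rad, forces in N, time in s.
With the tool pointing down it reaches from about 0.4 to 0.875 m from the base axis. Payload 19.3 kg.
Tool frame: the origin (TCP) lies at the very end of the fingers, on their centre line; the grasp point (between the pads) lies 19 mm behind it; z points along the fingers, y is the line along which they close (so a half turn about z gives the same grasp; the last joint's range is limited). The gripper opens to 85 mm and grips with 20 to 120 N. Pads are 22 mm wide; open, the fingers measure 114 mm over their backs; the gripper's body (76 mm by 85 mm) begins 54 mm behind the grasp point. The pads swing forward as they close: fully open they stand 13 mm farther back than shut.
Start: joints at [1.181, 0.521, -0.036, 1.599, 0.021, 1.021, -0.113], TCP at [0.196, -0.593, 0.231] pointing down, gripper open.
Joint ranges: [-2.91, 2.91], [-0.3, 2.13], [-1.5, 1.42], [0.17, 2.43], [-1.26, 4.41], [0.16, 1.93], [-2.52, 2.52]. Speed limits (rad/s): [1.89, 1.89, 2.39, 2.39, 3.01, 3.01, 3.01].

## Interface

Orientations are given as [roll, pitch, yaw] about the fixed x, y, z axes, in that order (R = Rz(yaw) Ry(pitch) Rx(roll)).
In Python, from workcell import monitor, optics, job_done gives the robot as it stands.
- The arm moves only by the shell command python3 -m handwheel 'ROWS' [FORCE]. ROWS is JSON, a list of rows, each an object of numbers: "dx", "dy", "dz": the shift along the tool's x, y, z in cm; "wx", "wy", "wz": the turn, a rotation vector about the tool's x, y, z in rad; "claw": the opening in per cent of the stroke, from 0 (shut) to 100 (fully open). A call has 1 to 8 rows; each row shifts and turns the commanded pose from where the row before left it, along the tool's axes as they then stand; what a row does not reach is not made up. A row lasts 1/8 s, in which the tool goes at most 62.5 mm and 10.7 degrees, less where a joint would pass 70% of its speed; a pose out of reach is approached as far as the arm can. A call with a gripper value outside its range is refused whole. The fingers move at their own pace and stop on an object; FORCE is the grip in N (left out, the last holds). Time passes only in rows, so rows that do not move let the fingers close. It gives the time, the measured TCP pose, the force, the opening and the grip force at its end, in the units of the state.
- monitor.observe(): the state, without advancing time (a new reading comes with each control period).
- optics.grab_frame(name): name is "scene" or "top"; returns a dict with "frame" (400x640x3 uint8, blue, green, red), "fovy" (degrees; the focal length in pixels is half the picture's height over the tangent of half this angle, whatever the lens; pixels are square), "cx", "cy" (the principal point, pixels), "R" (3x3) and "t" (3): a world point X has camera coordinates R X + t. Camera axes: x right, y down, z forward; pixel columns grow to the right and rows downward; lengths in m; the calibration is good to about 2 mm. A picture is of the moment at which its call begins. There is no depth.
- job_done(): hands the job in; it is judged then, once.
Trained networks look in the newest picture that a camera, given by its name, has taken for a name from the list of things; names that differ only in an ending like _2 or _b are one class to them, and where a whole thing is asked for, a point or a joint stands for the part that bears it (a point fixed in the world has none). Each returns a list of dicts, best first, with "p" (0 to 1); they miss things now and then, are a little off and sometimes report something else, mostly with a low value. They report only what shows in the picture. A call takes as long as a camera call.
- optics.masks_of(name, camera): "region" (400x640 bool, what is visible of it) and "rect" ([left, top, width, height] in pixels, round what is visible of it).
The state is a dict: "clock": time; "qpos": joint angles; "qd": joint speeds; "joint_efforts": joint torques, N m; "position": TCP position; "tool_rot": TCP orientation; "force": force on the tool from outside, world axes, zero at the start; "moment": the same for the moment, N m; "grip_width": finger opening in m; "finger_force": force on a finger pad.
Only numpy, scipy, OpenCV 4.12 (cv2) and the standard library are available. Lean on these libraries where they do the work, as an engineer would, in place of code of your own. Each camera call takes 0.05 s, during which the arm holds its last target. There are 200 camera calls.

## Working session

There is one attempt and no reset: what is moved stays moved. The work goes in short steps, Python scripts to look and compute and a shell command to move; the robot and the scene stay as the last step left them, time stands still between calls to the robot, and variables do not carry over. Pictures are saved under pics/ and viewed, at most 10 in all, crops included, and the job is handed in when it is done.

```bash
mkdir -p pics
python3 - <<'E'
from workcell import monitor, optics
import cv2, numpy as np
s=monitor.observe(); print({k:np.round(v,3).tolist() for k,v in s.items()})
for c in ("scene","top"):
    f=optics.grab_frame(c); cv2.imwrite(f"pics/{c}0.png",f["frame"])
    print(c,f["fovy"],f["cx"],f["cy"],np.round(f["R"],4).tolist(),np.round(f["t"],4).tolist())
    for n in ("proving_box","keeper","bolt_tab","catch_bar","scraper","jar","loaf_tins","dough_whisk"):
        try:
            for m in optics.masks_of(n,c)[:2]:
                ys,xs=np.nonzero(m["region"]); print(n,round(m["p"],2),m["rect"],len(xs),xs.mean().round(1),ys.mean().round(1))
        except Exception as e: print(n,e)
E
```

```text
{'clock': 0.0, 'qpos': [1.181, 0.522, -0.036, 1.6, 0.021, 1.021, -0.113], 'qd': [0.0, -0.0, 0.0, 0.002, 0.0, -0.002, -0.002], 'joint_efforts': [0.004, -92.707, 1.981, -36.993, 0.018, 0.008, 0.0], 'position': [0.196, -0.593, 0.231], 'tool_rot': [-3.14, 0.0, 0.32], 'force': [0.214, 0.179, 0.353], 'moment': [-0.014, -0.009, 0.056], 'finger_force': 0.0, 'grip_width': 0.085}
scene 48.579163768794636 324.1482993007724 195.83782219012247 [[-0.793, 0.609, -0.0151], [0.5027, 0.6403, -0.5808], [-0.344, -0.4682, -0.8139]] [0.4181, -0.2796, 1.8304]
proving_box 0.84 [276.2, 151.8, 100.9, 106.4] 5728 328.6 203.8
bolt_tab 0.5 [320.5, 173.0, 20.5, 31.3] 150 328.3 181.8
catch_bar 0.52 [305.9, 170.4, 20.8, 24.5] 190 315.9 183.0
catch_bar 0.21 [218.6, 109.9, 61.4, 46.4] 1800 249.5 131.6
scraper 0.62 [295.4, 191.9, 28.5, 30.1] 402 308.2 206.5
jar 0.74 [372.3, 237.3, 31.9, 45.8] 1142 386.9 259.5
loaf_tins 0.65 [219.7, 109.7, 60.0, 47.3] 1790 249.4 132.0
loaf_tins 0.57 [319.1, 172.5, 24.0, 34.3] 170 329.7 183.8
dough_whisk 0.71 [219.0, 109.7, 58.5, 47.9] 1809 249.4 132.1
top 50.97688936472875 319.2907502070805 196.33999651650586 [[0.0257, -0.9996, -0.0102], [-0.9898, -0.024, -0.1402], [0.1399, 0.0137, -0.9901]] [0.0837, 0.6169, 1.4243]
proving_box 0.85 [275.8, 167.8, 104.9, 80.4] 6020 327.9 210.7
proving_box 0.27 [223.2, 192.0, 32.2, 33.7] 837 238.0 208.7
keeper 0.9 [274.8, 169.3, 103.4, 76.9] 5676 327.6 210.8
bolt_tab 0.43 [309.3, 212.1, 43.5, 10.9] 173 336.0 218.2
catch_bar 0.68 [320.4, 197.9, 39.4, 13.5] 268 339.9 205.0
scraper 0.61 [309.9, 174.4, 34.2, 20.5] 489 327.6 185.4
scraper 0.22 [219.9, 197.2, 36.2, 27.9] 798 237.8 209.2
jar 0.7 [223.4, 194.4, 33.3, 30.7] 788 237.9 208.7
jar 0.64 [321.2, 198.0, 39.1, 14.4] 327 339.9 204.7
loaf_tins 0.6 [442.8, 172.3, 36.9, 61.5] 2203 460.6 204.4
dough_whisk 0.92 [171.5, 197.2, 15.0, 78.6] 304 179.4 248.3
```

Run:
```python
import cv2
a=cv2.imread("pics/top0.png")[120:280,220:420]; cv2.imwrite("pics/topc.png",cv2.resize(a,None,fx=4,fy=4 if 0 else 3.75,interpolation=cv2.INTER_CUBIC)[:600])
a=cv2.imread("pics/scene0.png")[130:280,240:440]; cv2.imwrite("pics/scenec.png",cv2.resize(a,(800,600),interpolation=cv2.INTER_CUBIC))
```

```text
(no output)
```

View pics/topc.png

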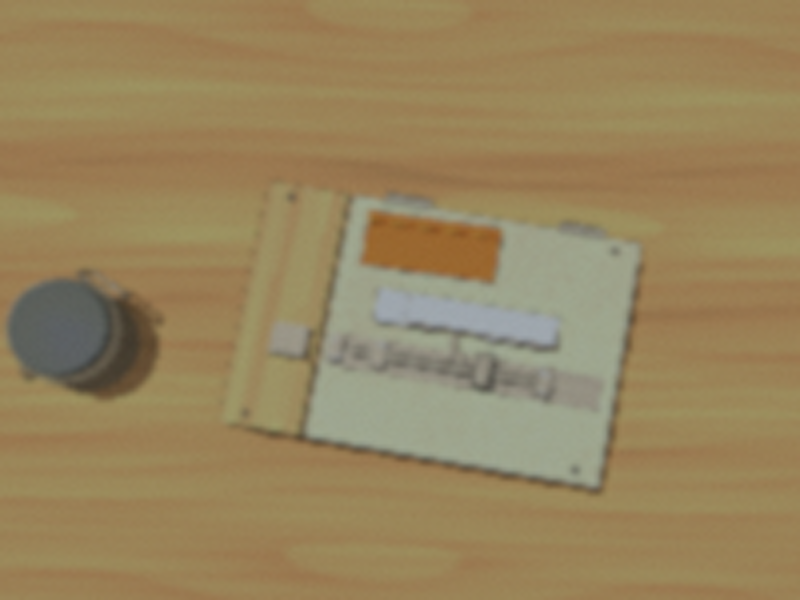

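View pics/scenec.png

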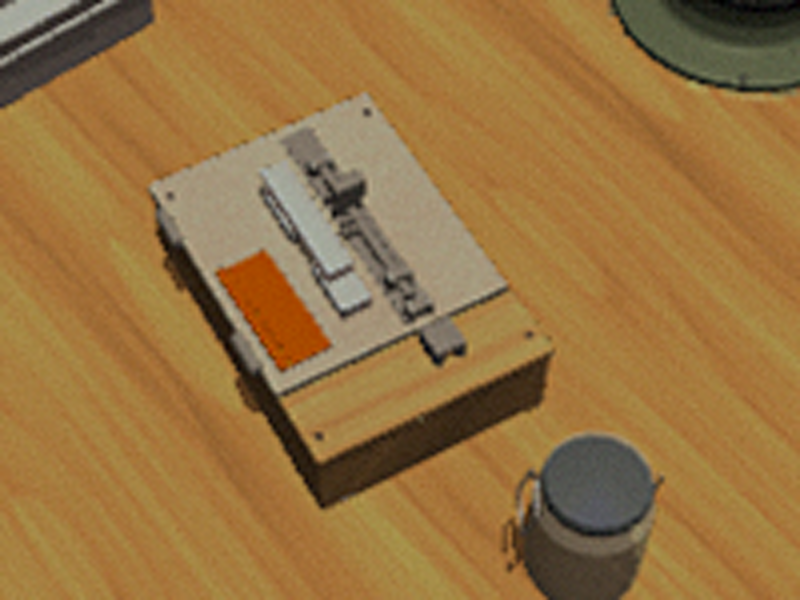

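View pics/top0.png

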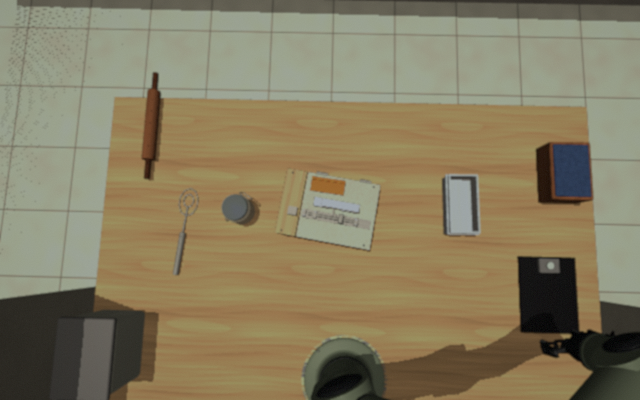

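The top view shows the box top with corners at crop pixels (272,183), (640,242), (603,490), (225,425). The bar is near (467,318) and the tab near (485,370). The jar is to the left at (238,208) in the full frame and the tins are to the right at (461,204). The scene view agrees. I'll fit the box pose next.

```bash
cat > h.py <<'E'
import numpy as np
from workcell import optics
from scipy.optimize import least_squares
from scipy.spatial.transform import Rotation as Ro
def proj(f,X):
    c=np.atleast_2d(X)@np.array(f["R"]).T+np.array(f["t"]); F=200/np.tan(np.radians(f["fovy"]/2))
    return c[:,:2]/c[:,2:]*F+[f["cx"],f["cy"]]
def w(p,b):  # box pose p=(x,y,yaw), box points
    return Ro.from_euler("z",p[2]).apply(np.atleast_2d(b))+[p[0],p[1],0]
E
python3 - <<'E'
from h import *
import cv2
c=np.array([[110,160,90],[110,-160,90],[-110,-160,90],[-110,160,90]])/1e3
px={"top":np.array([[272,183],[640,242],[603,490],[225,425]])/[4,3.75]+[220,120],
"scene":np.array([[322,462],[152,185],[366,95],[551,350]])/4+[240,130]}
fr={k:optics.grab_frame(k) for k in px}
g=lambda p,ks:np.concatenate([(proj(fr[k],w(p,c))-px[k]).ravel() for k in ks])
for ks in (["top"],["scene"],["top","scene"]):
    r=least_squares(g,[.6,0,-.1],args=(ks,)); print(ks,r.x.round(4),r.fun.round(1))
p=r.x; np.save("pose.npy",p)
pts=np.array([[-110,160,90],[110,160,90],[110,-160,90],[-110,-160,90],[-30,115,109],[-45,-57,135],[-15,-57,135],[-15,-43,135],[-45,-43,135],[2,-103,122],[28,-103,122],[28,23,122],[2,23,122]])/1e3
im=[]
for k,(x0,y0) in {"top":(260,150),"scene":(265,140)}.items():
    a=cv2.resize(fr[k]["frame"][y0:y0+120,x0:x0+130],None,fx=3,fy=3,interpolation=cv2.INTER_CUBIC) if 0 else cv2.resize(fr[k]["frame"][y0:y0+120,x0:x0+130],(390,360),interpolation=cv2.INTER_CUBIC)
    for q in proj(fr[k],w(p,pts)): cv2.circle(a,tuple(int(v) for v in ((q-[x0,y0]+.5)*3)),2,(0,0,255),-1)
    im.append(a)
cv2.imwrite("pics/fit.png",np.hstack(im))
E
```

```text
['top'] [ 0.5659  0.0659 -0.1467] [-0.   0.8  0.5  0.7 -0.3 -1.1 -0.2 -0.3]
['scene'] [ 0.5713  0.0717 -0.1582] [-0.5 -0.  -0.3  0.2  0.2 -0.1  0.6 -0.1]
['top', 'scene'] [ 0.5681  0.0681 -0.1523] [-0.4 -0.1  0.   0.3 -1.1 -1.6 -1.  -1.3  0.  -1.3 -0.3 -0.6 -0.1 -1.1
  0.8 -1.6]
```

View pics/fit.png

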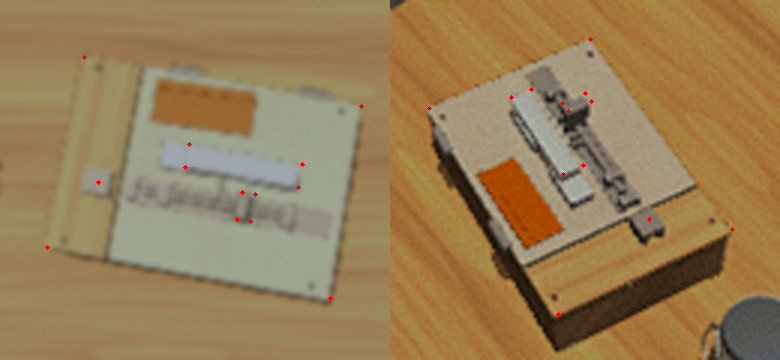

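The red marks are within about 1 px of the corners in both views, so the pose is good to about 3 mm, which is enough. Next I work out the constant tool twist to the point above the start position.

```bash
cat >> h.py <<'E'
from workcell import monitor
from scipy.linalg import logm
P=np.array([.5675,.0675,-.152])
def twist(bx,by,z,n):
    s=monitor.observe(); T=np.eye(4); T[:3,:3]=Ro.from_euler("xyz",s["tool_rot"]).as_matrix(); T[:3,3]=s["position"]
    G=np.eye(4); G[:3,:3]=Ro.from_euler("xyz",[np.pi,0,np.pi/2+P[2]]).as_matrix(); G[:3,3]=w(P,[bx,by,z])[0]
    D=np.linalg.inv(T)@G; L=np.real(logm(D)).copy()
    print("clock",s["clock"],"pos",np.round(s["position"],4),"rpy",np.round(s["tool_rot"],3),"F",np.round(s["force"],1),"grip",round(s["grip_width"],4))
    b=Ro.from_euler("z",-P[2]).apply(np.array(s["position"])-[P[0],P[1],0]); print("box xyz mm",(b*1e3).round(1))
    print("goal",G[:3,3].round(4),"rows",n,"d cm",(L[:3,3]*100/n).round(3),"w",np.round([L[2,1]/n,L[0,2]/n,L[1,0]/n],4), "straight cm",(D[:3,3]*100).round(2))
E
python3 -c "
from h import *
twist(-.0075,-.076,.2,16)"
```

```text
clock 1.0 pos [ 0.1965 -0.5933  0.2313] rpy [-3.142 -0.     0.32 ] F [0.4 0.8 0. ] grip 0.0854
box xyz mm [-266.7 -709.4  231.3]
goal [ 0.5486 -0.0065  0.2   ] rows 16 d cm [ 4.442 -0.722  0.196] w [-0.     -0.     -0.0687] straight cm [ 51.87 -44.64   3.13]
```

```bash
R='{"dx":4.44,"dy":-0.72,"dz":0.2,"wz":-0.0687,"claw":38}'
python3 -m handwheel '[{"dx":4.44,"dy":-0.72,"dz":0.2,"wz":-0.0687,"claw":38},{"dx":4.44,"dy":-0.72,"dz":0.2,"wz":-0.0687,"claw":38},{"dx":4.44,"dy":-0.72,"dz":0.2,"wz":-0.0687,"claw":38},{"dx":4.44,"dy":-0.72,"dz":0.2,"wz":-0.0687,"claw":38},{"dx":4.44,"dy":-0.72,"dz":0.2,"wz":-0.0687,"claw":38},{"dx":4.44,"dy":-0.72,"dz":0.2,"wz":-0.0687,"claw":38},{"dx":4.44,"dy":-0.72,"dz":0.2,"wz":-0.0687,"claw":38},{"dx":4.44,"dy":-0.72,"dz":0.2,"wz":-0.0687,"claw":38}]' 40
python3 -m handwheel '[{"dx":4.44,"dy":-0.72,"dz":0.2,"wz":-0.0687,"claw":38},{"dx":4.44,"dy":-0.72,"dz":0.2,"wz":-0.0687,"claw":38},{"dx":4.44,"dy":-0.72,"dz":0.2,"wz":-0.0687,"claw":38},{"dx":4.44,"dy":-0.72,"dz":0.2,"wz":-0.0687,"claw":38},{"dx":4.44,"dy":-0.72,"dz":0.2,"wz":-0.0687,"claw":38},{"dx":4.44,"dy":-0.72,"dz":0.2,"wz":-0.0687,"claw":38},{"dx":4.44,"dy":-0.72,"dz":0.2,"wz":-0.0687,"claw":38},{"dx":4.44,"dy":-0.72,"dz":0.2,"wz":-0.0687,"claw":38}]'
python3 -c "
from h import *
twist(-.0075,-.076,.15,1)"
```

```text
clock 1.0 pos [ 0.1965 -0.5933  0.2313] rpy [-3.142 -0.     0.32 ] F [0.4 0.8 0. ] grip 0.0854
box xyz mm [-266.7 -709.4  231.3]
goal [ 0.5486 -0.0065  0.15  ] rows 1 d cm [ 71.073 -11.548   8.131] w [-0.     -0.     -1.0991] straight cm [ 51.87 -44.64   8.13]schema error: expected keys dx, dy, dz, wx, wy, wz, claw
schema error: expected keys dx, dy, dz, wx, wy, wz, claw
```

```bash
python3 -m handwheel '[{"dx":4.44,"dy":-0.72,"dz":0.2,"wx":0,"wy":0,"wz":-0.0687,"claw":38},{"dx":4.44,"dy":-0.72,"dz":0.2,"wx":0,"wy":0,"wz":-0.0687,"claw":38},{"dx":4.44,"dy":-0.72,"dz":0.2,"wx":0,"wy":0,"wz":-0.0687,"claw":38},{"dx":4.44,"dy":-0.72,"dz":0.2,"wx":0,"wy":0,"wz":-0.0687,"claw":38},{"dx":4.44,"dy":-0.72,"dz":0.2,"wx":0,"wy":0,"wz":-0.0687,"claw":38},{"dx":4.44,"dy":-0.72,"dz":0.2,"wx":0,"wy":0,"wz":-0.0687,"claw":38},{"dx":4.44,"dy":-0.72,"dz":0.2,"wx":0,"wy":0,"wz":-0.0687,"claw":38},{"dx":4.44,"dy":-0.72,"dz":0.2,"wx":0,"wy":0,"wz":-0.0687,"claw":38}]' 40
python3 -m handwheel '[{"dx":4.44,"dy":-0.72,"dz":0.2,"wx":0,"wy":0,"wz":-0.0687,"claw":38},{"dx":4.44,"dy":-0.72,"dz":0.2,"wx":0,"wy":0,"wz":-0.0687,"claw":38},{"dx":4.44,"dy":-0.72,"dz":0.2,"wx":0,"wy":0,"wz":-0.0687,"claw":38},{"dx":4.44,"dy":-0.72,"dz":0.2,"wx":0,"wy":0,"wz":-0.0687,"claw":38},{"dx":4.44,"dy":-0.72,"dz":0.2,"wx":0,"wy":0,"wz":-0.0687,"claw":38},{"dx":4.44,"dy":-0.72,"dz":0.2,"wx":0,"wy":0,"wz":-0.0687,"claw":38},{"dx":4.44,"dy":-0.72,"dz":0.2,"wx":0,"wy":0,"wz":-0.0687,"claw":38},{"dx":4.44,"dy":-0.72,"dz":0.2,"wx":0,"wy":0,"wz":-0.0687,"claw":38}]'
python3 -c "
from h import *
twist(-.0075,-.076,.15,1)"
```

```text
clock: 2.0
position: [0.4643, -0.3576, 0.2153]
tool_rot: [3.141, -0.0, 0.872]
force: [0.7, -0.7, 0.1]
grip_width: 0.0324
finger_force: 0.0
clock: 3.0
position: [0.5687, -0.0178, 0.1993]
tool_rot: [3.141, -0.0, 1.421]
force: [0.9, 0.3, -0.1]
grip_width: 0.0327
finger_force: 0.0
clock 3.0 pos [ 0.5687 -0.0178  0.1993] rpy [ 3.141 -0.     1.421] F [ 0.9  0.3 -0.1] grip 0.0327
box xyz mm [ 14.1 -84.1 199.3]
goal [ 0.5486 -0.0065  0.15  ] rows 1 d cm [ 0.815 -2.161  4.932] w [ 0.0003 -0.      0.0023] straight cm [ 0.82 -2.16  4.93]
```

```bash
python3 -m handwheel '[{"dx":0.8,"dy":-2.15,"dz":0,"wx":0,"wy":0,"wz":0,"claw":38},{"dx":0,"dy":0,"dz":2.5,"wx":0,"wy":0,"wz":0,"claw":38},{"dx":0,"dy":0,"dz":2.4,"wx":0,"wy":0,"wz":0,"claw":38},{"dx":0,"dy":0,"dz":0,"wx":0,"wy":0,"wz":0,"claw":38},{"dx":0,"dy":0,"dz":0,"wx":0,"wy":0,"wz":0,"claw":38}]'
python3 - <<'E'
from h import *
import cv2
twist(-.0075,-.076,.15,1)
im=[]
for k,(x0,y0) in {"top":(260,150),"scene":(265,120)}.items():
    f=optics.grab_frame(k); im.append(cv2.resize(f["frame"][y0:y0+140,x0:x0+130],(390,420),interpolation=cv2.INTER_CUBIC))
cv2.imwrite("pics/above.png",np.hstack(im))
E
```

```text
clock: 3.62
position: [0.5489, -0.008, 0.1511]
tool_rot: [3.141, -0.0, 1.419]
force: [1.1, -0.1, -0.0]
grip_width: 0.0327
finger_force: 0.0
clock 3.625 pos [ 0.5489 -0.008   0.1511] rpy [ 3.141 -0.     1.419] F [ 1.1 -0.1 -0. ] grip 0.0327
box xyz mm [ -7.  -77.4 151.1]
goal [ 0.5486 -0.0065  0.15  ] rows 1 d cm [ 0.145 -0.055  0.112] w [ 0.0007 -0.0002  0.0001] straight cm [ 0.14 -0.06  0.11]
```

View pics/above.png

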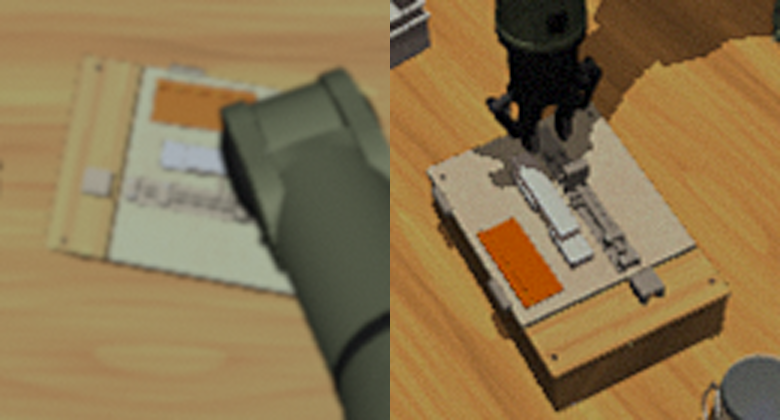

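The scene view shows the two fingertips at about (530,140) and (562,135) in the crop, above the rear of the bar and behind the tab. I'll descend now and feel for the bar.

```bash
python3 -m handwheel '[{"dx":0,"dy":0,"dz":1.2,"wx":0,"wy":0,"wz":0,"claw":38},{"dx":0,"dy":0,"dz":1.2,"wx":0,"wy":0,"wz":0,"claw":38},{"dx":0,"dy":0,"dz":0,"wx":0,"wy":0,"wz":0,"claw":38}]'
python3 -m handwheel '[{"dx":0,"dy":0,"dz":0.4,"wx":0,"wy":0,"wz":0,"claw":38},{"dx":0,"dy":0,"dz":0,"wx":0,"wy":0,"wz":0,"claw":38}]'
python3 -m handwheel '[{"dx":0,"dy":0,"dz":0.4,"wx":0,"wy":0,"wz":0,"claw":38},{"dx":0,"dy":0,"dz":0,"wx":0,"wy":0,"wz":0,"claw":38}]'
```

```text
clock: 4.1
position: [0.5478, -0.0081, 0.1251]
tool_rot: [-3.14, 0.0, 1.419]
force: [0.6, 0.1, 0.2]
grip_width: 0.0323
finger_force: 0.0
clock: 4.35
position: [0.5484, -0.0081, 0.1222]
tool_rot: [-3.141, 0.0, 1.419]
force: [0.5, 0.7, 0.1]
grip_width: 0.0328
finger_force: 0.0
clock: 4.6
position: [0.5487, -0.0081, 0.1183]
tool_rot: [3.141, -0.0, 1.419]
force: [0.1, -0.1, 4.8]
grip_width: 0.0326
finger_force: 1.9
```

```bash
python3 -m handwheel '[{"dx":0,"dy":0,"dz":0.4,"wx":0,"wy":0,"wz":0,"claw":38},{"dx":0,"dy":0,"dz":0,"wx":0,"wy":0,"wz":0,"claw":38}]'
python3 -m handwheel '[{"dx":0,"dy":0,"dz":0.25,"wx":0,"wy":0,"wz":0,"claw":38},{"dx":0,"dy":0,"dz":0,"wx":0,"wy":0,"wz":0,"claw":38},{"dx":0,"dy":0,"dz":0,"wx":0,"wy":0,"wz":0,"claw":38}]'
```

```text
clock: 4.85
position: [0.5487, -0.0081, 0.1142]
tool_rot: [3.141, -0.0, 1.419]
force: [-0.1, -1.3, 6.4]
grip_width: 0.0322
finger_force: 2.7
clock: 5.22
position: [0.5487, -0.0081, 0.112]
tool_rot: [3.141, -0.0, 1.419]
force: [-0.4, -0.2, 5.7]
grip_width: 0.0323
finger_force: 3.2
```

```bash
python3 -m handwheel '[{"dx":0,"dy":0,"dz":0.05,"wx":0,"wy":0,"wz":0,"claw":38},{"dx":0,"dy":0,"dz":0,"wx":0,"wy":0,"wz":0,"claw":38},{"dx":0,"dy":0,"dz":0,"wx":0,"wy":0,"wz":0,"claw":38}]'
python3 -m handwheel '[{"dx":0.4,"dy":0,"dz":0,"wx":0,"wy":0,"wz":0,"claw":38},{"dx":0.4,"dy":0,"dz":0,"wx":0,"wy":0,"wz":0,"claw":38},{"dx":0.4,"dy":0,"dz":0,"wx":0,"wy":0,"wz":0,"claw":38},{"dx":0,"dy":0,"dz":0,"wx":0,"wy":0,"wz":0,"claw":38}]'
python3 -m handwheel '[{"dx":0.3,"dy":0,"dz":0,"wx":0,"wy":0,"wz":0,"claw":38},{"dx":0.3,"dy":0,"dz":0,"wx":0,"wy":0,"wz":0,"claw":38}]'
```

```text
clock: 5.6
position: [0.5487, -0.0081, 0.1115]
tool_rot: [3.141, -0.0, 1.419]
force: [-0.7, -1.5, 6.3]
grip_width: 0.0326
finger_force: 3.3
clock: 6.1
position: [0.5504, 0.0035, 0.1114]
tool_rot: [3.141, 0.001, 1.419]
force: [-0.9, -1.7, 6.7]
grip_width: 0.0325
finger_force: 3.3
clock: 6.35
position: [0.5512, 0.0087, 0.1114]
tool_rot: [3.141, 0.001, 1.418]
force: [-1.9, -6.9, 6.9]
grip_width: 0.0326
finger_force: 4.1
```

```bash
python3 -m handwheel '[{"dx":0,"dy":0,"dz":0,"wx":0,"wy":0,"wz":0,"claw":38},{"dx":0,"dy":0,"dz":0,"wx":0,"wy":0,"wz":0,"claw":38}]'
python3 - <<'E'
from h import *
import cv2
twist(-.0075,-.076,.15,1)
x0,y0=290,130
f=optics.grab_frame("scene"); cv2.imwrite("pics/press.png",cv2.resize(f["frame"][y0:y0+90,x0:x0+90],(600,600),interpolation=cv2.INTER_CUBIC))
E
```

```text
clock: 6.6
position: [0.5513, 0.009, 0.1114]
tool_rot: [3.141, 0.001, 1.418]
force: [0.1, -4.0, 6.3]
grip_width: 0.0324
finger_force: 3.3
clock 6.6 pos [0.5513 0.009  0.1114] rpy [3.141e+00 1.000e-03 1.418e+00] F [ 0.1 -4.   6.3] grip 0.0324
box xyz mm [ -7.2 -60.3 111.4]
goal [ 0.5486 -0.0065  0.15  ] rows 1 d cm [-1.574 -0.031 -3.856] w [ 0.0002  0.0008 -0.0005] straight cm [-1.58 -0.03 -3.85]
```

View pics/press.png

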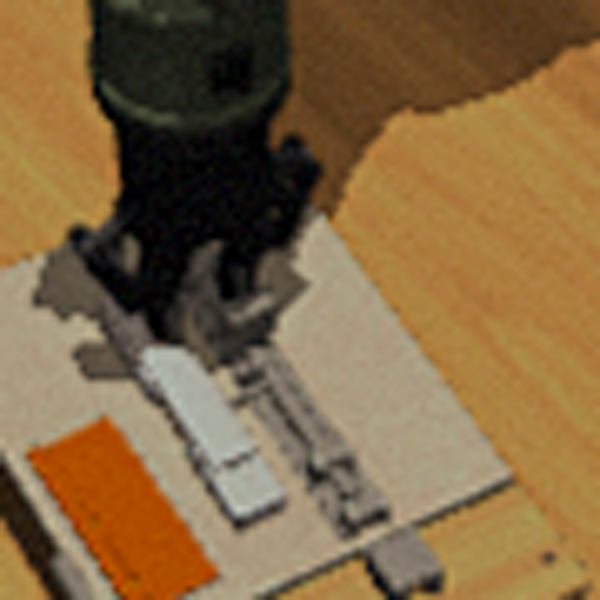

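The left fingertip is on the bar at crop (150,330) and the right one is at the tab, near (225,310). The 4 N of drag matches bolt plus bar friction. I'll press slightly deeper and go on in small steps.

```bash
python3 -m handwheel '[{"dx":0,"dy":0,"dz":0.05,"wx":0,"wy":0,"wz":0,"claw":38},{"dx":0.2,"dy":0,"dz":0,"wx":0,"wy":0,"wz":0,"claw":38},{"dx":0.2,"dy":0,"dz":0,"wx":0,"wy":0,"wz":0,"claw":38}]'
python3 -m handwheel '[{"dx":0.2,"dy":0,"dz":0,"wx":0,"wy":0,"wz":0,"claw":38},{"dx":0.2,"dy":0,"dz":0,"wx":0,"wy":0,"wz":0,"claw":38}]'
python3 -m handwheel '[{"dx":0.2,"dy":0,"dz":0,"wx":0,"wy":0,"wz":0,"claw":38},{"dx":0.2,"dy":0,"dz":0,"wx":0,"wy":0,"wz":0,"claw":38}]'
```

```text
clock: 7.02
position: [0.5518, 0.0124, 0.1109]
tool_rot: [3.142, 0.002, 1.418]
force: [-0.7, -7.5, 7.5]
grip_width: 0.0324
finger_force: 4.2
clock: 7.28
position: [0.5524, 0.0164, 0.1109]
tool_rot: [3.142, 0.001, 1.418]
force: [-0.6, -7.4, 7.8]
grip_width: 0.0325
finger_force: 4.2
clock: 7.52
position: [0.5531, 0.0204, 0.1109]
tool_rot: [3.141, 0.001, 1.418]
force: [-0.9, -6.9, 7.5]
grip_width: 0.0323
finger_force: 4.2
```

The force stays constant while the tool moves, so the bolt is sliding.

```bash
python3 -m handwheel '[{"dx":0.3,"dy":0,"dz":0,"wx":0,"wy":0,"wz":0,"claw":38},{"dx":0.3,"dy":0,"dz":0,"wx":0,"wy":0,"wz":0,"claw":38},{"dx":0.3,"dy":0,"dz":0,"wx":0,"wy":0,"wz":0,"claw":38},{"dx":0.3,"dy":0,"dz":0,"wx":0,"wy":0,"wz":0,"claw":38},{"dx":0.3,"dy":0,"dz":0,"wx":0,"wy":0,"wz":0,"claw":38},{"dx":0.3,"dy":0,"dz":0,"wx":0,"wy":0,"wz":0,"claw":38},{"dx":0.3,"dy":0,"dz":0,"wx":0,"wy":0,"wz":0,"claw":38},{"dx":0.3,"dy":0,"dz":0,"wx":0,"wy":0,"wz":0,"claw":38}]'
python3 -m handwheel '[{"dx":0.2,"dy":0,"dz":0,"wx":0,"wy":0,"wz":0,"claw":38},{"dx":0.2,"dy":0,"dz":0,"wx":0,"wy":0,"wz":0,"claw":38},{"dx":0.2,"dy":0,"dz":0,"wx":0,"wy":0,"wz":0,"claw":38}]'
python3 -c "
from h import *
twist(-.0075,-.014,.11,1)"
```

```text
clock: 8.52
position: [0.5568, 0.0442, 0.1109]
tool_rot: [3.141, 0.001, 1.418]
force: [-0.2, -6.3, 6.5]
grip_width: 0.0328
finger_force: 4.2
clock: 8.9
position: [0.5577, 0.05, 0.1109]
tool_rot: [3.141, 0.001, 1.418]
force: [0.4, -7.3, 6.6]
grip_width: 0.0323
finger_force: 4.2
clock 8.9 pos [0.5577 0.05   0.1109] rpy [3.141e+00 1.000e-03 1.418e+00] F [ 0.4 -7.3  6.6] grip 0.0323
box xyz mm [ -7.  -18.8 110.9]
goal [0.558  0.0548 0.11  ] rows 1 d cm [ 0.477 -0.05   0.091] w [ 0.0003  0.0014 -0.001 ] straight cm [ 0.48 -0.05  0.09]
```

```bash
for i in 1; do python3 -m handwheel '[{"dx":0.15,"dy":0,"dz":0,"wx":0,"wy":0,"wz":0,"claw":38},{"dx":0.15,"dy":0,"dz":0,"wx":0,"wy":0,"wz":0,"claw":38}]' | sed -n 2,4p; done
python3 -m handwheel '[{"dx":0.15,"dy":0,"dz":0,"wx":0,"wy":0,"wz":0,"claw":38}]' | sed -n 2,4p
python3 -m handwheel '[{"dx":0.1,"dy":0,"dz":0,"wx":0,"wy":0,"wz":0,"claw":38}]' | sed -n 2,4p
```

```text
position: [0.5582, 0.053, 0.1109]
tool_rot: [3.141, 0.001, 1.418]
force: [0.2, -6.7, 5.1]
position: [0.5584, 0.0544, 0.1109]
tool_rot: [3.141, 0.001, 1.418]
force: [-0.2, -6.8, 7.1]
position: [0.5586, 0.0554, 0.1109]
tool_rot: [3.141, 0.001, 1.418]
force: [0.7, -6.6, 6.8]
```

```bash
python3 -m handwheel '[{"dx":0.1,"dy":0,"dz":0,"wx":0,"wy":0,"wz":0,"claw":38}]' | sed -n 2,4p
python3 -m handwheel '[{"dx":0.1,"dy":0,"dz":0,"wx":0,"wy":0,"wz":0,"claw":38}]' | sed -n 2,4p
python3 -m handwheel '[{"dx":0.1,"dy":0,"dz":0,"wx":0,"wy":0,"wz":0,"claw":38}]' | sed -n 2,4p
```

```text
position: [0.5587, 0.0564, 0.1109]
tool_rot: [3.141, 0.001, 1.418]
force: [-0.1, -7.1, 7.5]
position: [0.5589, 0.0574, 0.1109]
tool_rot: [3.141, 0.001, 1.418]
force: [0.2, -8.2, 6.0]
position: [0.559, 0.0579, 0.1109]
tool_rot: [3.141, 0.002, 1.418]
force: [-0.8, -12.0, 7.6]
```

```bash
python3 -m handwheel '[{"dx":0.1,"dy":0,"dz":0,"wx":0,"wy":0,"wz":0,"claw":38}]' | sed -n 2,4p
python3 -m handwheel '[{"dx":0,"dy":0,"dz":0,"wx":0,"wy":0,"wz":0,"claw":38}]' | sed -n 2,4p
```

```text
position: [0.5589, 0.058, 0.1109]
tool_rot: [-3.141, 0.003, 1.417]
force: [-1.7, -15.6, 10.3]
position: [0.559, 0.058, 0.1109]
tool_rot: [-3.142, 0.003, 1.417]
force: [-1.6, -14.2, 9.4]
```

The tool hit a hard stop: 15 N with no further movement. I'll back off the tab slightly with the catch still down, then lift.

```bash
python3 -m handwheel '[{"dx":-0.3,"dy":0,"dz":0,"wx":0,"wy":0,"wz":0,"claw":38},{"dx":-0.3,"dy":0,"dz":0,"wx":0,"wy":0,"wz":0,"claw":38},{"dx":0,"dy":0,"dz":-0.5,"wx":0,"wy":0,"wz":0,"claw":38},{"dx":0,"dy":0,"dz":-0.5,"wx":0,"wy":0,"wz":0,"claw":38},{"dx":0,"dy":0,"dz":-1,"wx":0,"wy":0,"wz":0,"claw":38},{"dx":0,"dy":0,"dz":-3,"wx":0,"wy":0,"wz":0,"claw":38},{"dx":0,"dy":0,"dz":-4,"wx":0,"wy":0,"wz":0,"claw":38},{"dx":0,"dy":0,"dz":-4,"wx":0,"wy":0,"wz":0,"claw":38}]'
python3 -m handwheel '[{"dx":-5,"dy":0,"dz":-2,"wx":0,"wy":0,"wz":0,"claw":38},{"dx":-5,"dy":0,"dz":0,"wx":0,"wy":0,"wz":0,"claw":38},{"dx":-5,"dy":0,"dz":0,"wx":0,"wy":0,"wz":0,"claw":38},{"dx":0,"dy":0,"dz":0,"wx":0,"wy":0,"wz":0,"claw":38},{"dx":0,"dy":0,"dz":0,"wx":0,"wy":0,"wz":0,"claw":38}]'
python3 - <<'E'
from h import *
import cv2
x0,y0=280,140
f=optics.grab_frame("scene"); cv2.imwrite("pics/end.png",cv2.resize(f["frame"][y0:y0+110,x0:x0+110],(600,600),interpolation=cv2.INTER_CUBIC))
E
```

```text
clock: 11.02
position: [0.5576, 0.0545, 0.2422]
tool_rot: [-3.141, 0.0, 1.419]
force: [-0.1, 0.7, -0.0]
grip_width: 0.0322
finger_force: 0.0
clock: 11.65
position: [0.5353, -0.0932, 0.261]
tool_rot: [-3.141, -0.0, 1.419]
force: [-0.3, 0.4, -0.3]
grip_width: 0.0327
finger_force: 0.0
```

View pics/end.png

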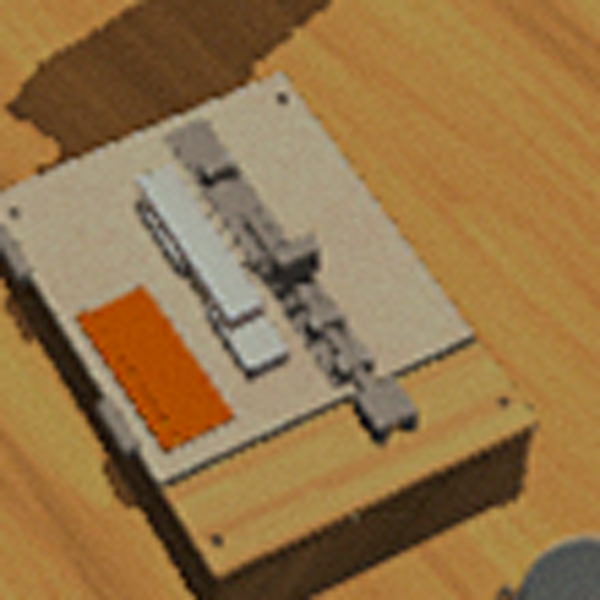

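The tab has moved forward to crop (295,260), the rod enters the keeper at (385,400), the bar is up again, and the scraper at (155,370) hasn't moved. I'm handing the job in.

```bash
python3 -c "
from workcell import job_done
print(job_done())"
```

```text
the job is handed in; nothing more can be done
None
```

The bolt was pushed to its stop in the keeper with the catch held down. The catch then sprang back up, the arm is clear of the box, and the job is handed in at about 12 s; no verdict came back.

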